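Centre a bowl blank in the roller nest of a turning jig

ROBOT

A 6-joint arm with a two-finger parallel gripper is mounted at the origin on the work surface. World frame = base frame: x ahead of the robot, y to its left, z up, the work surface at z = 0. Lengths are in mm, angles in rad, forces in N, time in s.
With the tool pointing down it reaches from about 350 to 1000 mm from the base axis. Payload 7.1 kg.
Tool frame: the origin (TCP) lies between the finger pads; the fingertips stand 8 mm ahead of it and the grasp point (between the pads) lies 11 mm behind it; z points along the fingers, y is the line along which they close (so a half turn about z gives the same grasp; the last joint's range is limited). The gripper opens to 85 mm and grips with 20 to 120 N. Pads are 22 mm wide; open, the fingers measure 114 mm over their backs; the gripper's body (76 mm by 85 mm) begins 54 mm behind the grasp point. The pads swing forward as they close: fully open they stand 13 mm farther back than shut.
Start: joints at [1.128, 0.423, 1.63, -0, 1.089, -0.019], TCP at [256.985, 569.705, 239.319] pointing down, gripper open.
Joint ranges: [-3, 3], [-0.9, 2.11], [0.09, 2.58], [-1.31, 4.45], [0.11, 2.69], [-2.54, 2.54]. Speed limits (rad/s): [2.39, 2.39, 3.01, 3.14, 3.14, 3.14].

INTERFACE

Orientations are given as a unit quaternion [x, y, z, w].
In Python, from workcell import r, eyes gives the robot as it stands.
- The arm moves only by the shell command python3 -m jog 'ROWS' [OPENING]. ROWS is JSON, a list that holds one entry, the list of rows, each a list of 6 numbers: the shift along the tool's x, y, z in mm, then the turn, a rotation vector about the tool's x, y, z in degrees. A call has 1 to 10 rows; each row shifts and turns the commanded pose from where the row before left it, along the tool's axes as they then stand; what a row does not reach is not made up. A row lasts 1/8 s, in which the tool goes at most 62.5 mm and 10.7 degrees, less where a joint would pass 70% of its speed; a pose out of reach is approached as far as the arm can. A call is refused whole if a number of a shift passes 62.5 or a number of a turn 10.7, either way. A call with a gripper value outside its range is refused whole. OPENING is the opening, from 0 (shut) to 1 (fully open), set as the call begins (- or left out, the last holds). The fingers move at their own pace and stop on an object; the grip force is fixed at half the most. Time passes only in rows, so rows that do not move let the fingers close. It gives the time, the measured TCP pose, the force, the opening and the grip force at its end, in the units of the state.
- r.get_state(): the state, without advancing time (a new reading comes with each control period).
- eyes.capture(name): name is "side" or "top"; returns a dict with "color" (420x560x3 uint8, blue, green, red), "depth" (420x560 float32, mm along the optical axis (not along the pixel's ray), 0 where there is no reading), "fx", "fy", "cx", "cy" (pixels), "extrinsics" (4x4, takes a point from camera to world coordinates). Camera axes: x right, y up, looking along -z (the intrinsics and any distortion apply to the point x, -y, -z); pixel columns grow to the right and rows downward; lengths in mm; the calibration is good to about 2 mm. A picture is of the moment at which its call begins.
- r.finish_job(): hands the job in; it is judged then, once.
The state is a dict: "time": time; "joint_positions": joint angles; "dq": joint speeds; "effort": joint torques, N m; "position": TCP position; "orientation": TCP orientation; "wrist_force": force on the tool from outside, world axes, zero at the start; "ft_torque": the same for the moment, N m; "width": finger opening in mm; "grasp_force": force on a finger pad.
Only numpy, scipy, OpenCV 4.12 (cv2) and the standard library are available. Lean on these libraries where they do the work, as an engineer would, in place of code of your own. Each camera call takes 0.05 s, during which the arm holds its last target. There are 200 camera calls.

TASK

Push the round wooden bowl blank across the bench, through the flared guide rails and in between the two sprung rollers of the plywood centring jig, until it sits fully home against both cheeks of the V with the rollers closed behind it. Keep it flat on the bench, do not ram it: stop pushing when you feel it bottom in the V, and leave the other things on the bench where they are.

Things in the scene. Friction and masses are not known exactly. Their poses are not given: they have to be found in the camera images.
- blank: the loose bowl blank: a flat sawn wooden disc, 120 mm diameter, 50 mm high, with two pencil circles and a centre mark on top; 0.28 to 0.56 kg; too wide to grasp. Origin at the centre of its underside, z up. It needs 1 to 4 N to slide on the bench.
- track: two aluminium T-tracks flush in the bench, 440 mm long, carrying the plywood centring jig. Origin on the bench midway between them; x along the tracks = the way the blank is pushed in. The jig is locked 0 to 80 mm along +x: this setting differs each time and is not reported, so find by sight or touch where the blank bottoms. The home blank's centre is at x = setting, y = 0.
- lane (a point): point on the bench and on the jig's centre line, 200 mm before the tracks' origin (x -200, y 0), in front of the mouth. Flared guide rails, 40 mm high: inner faces run from x -150, y +-115 mm (mouth) to x -70, y +-68 mm (throat), where x counts from the home blank's centre (add the setting). Bare bench between them.
- mid_setting (a point): point on the bench on the centre line, 40 mm past the tracks' origin: the home blank's centre at mid setting. The V: two dark wooden cheeks at 90 degrees, 110 long, 40 mm high, touching the home blank at x 42, y +-42 mm from its centre. Plywood side beams at y +-112 to 136, 40 mm high (knobs to 62). The jig's lock does not give way to the push needed.
- roller_left (a joint): outward travel (m) of the sprung upright roller on the +y side (24 mm diameter, z 7 to 37, 45 mm before the home centre; bracket to 41, housing to 46 mm). 0 = free, axis 48 mm off the centre line; 0.024 = widest part of the blank passing; about 0.008 = home (and once on the way in). Spring 3 N + 150 N/m: the blank takes up to about 12 N to push through, then is drawn into the V.
- roller_right (a joint): the same for the roller on the -y side of the jig
- offcut: bystander: square light wood offcut 45 x 90 x 45 mm near the blank; origin at centre of underside
- glue: bystander: white glue bottle 60 mm diameter, 170 mm high; origin at centre of underside
- wax: bystander: aluminium tin 84 mm diameter, 50 mm high, beside the jig; origin at centre of underside
- faceplate: bystander: steel lathe faceplate 130 mm diameter, 35 mm high; origin at centre of underside
- bowl: bystander: finished dark wooden bowl 130 mm diameter, 55 mm high; origin at centre of underside
- chuck_key: bystander: steel T-shaped chuck key 110 x 90 mm, 14 mm high, lying; origin on the bench at mid shaft
There are look-alikes about, which are no part of the job. Leave any orange or purple look-alike of the blank alone.

How it is judged:
By the outcome, as a careful person would: the job done as asked, in the order asked, and still so for the second after the job is handed in, with the robot touching nothing.
It also fails if it takes over 58 s, if anything falls off the work surface, if the arm or the gripper's body presses on something with over 40 N, if the wrist force passes 120 N, or if a joint passes its speed limit or range.

## Working session

There is one attempt and no reset: what is moved stays moved. The work goes in short steps, Python scripts to look and compute and a shell command to move; the robot and the scene stay as the last step left them, time stands still between calls to the robot, and variables do not carry over. Pictures are saved under pics/ and viewed, at most 10 in all, crops included, and the job is handed in when it is done.

```bash
ls; mkdir -p pics
python3 - <<'E'
from workcell import r, eyes
import cv2, numpy as np, pickle
for n in ("top","side"):
    c=eyes.capture(n); pickle.dump(c,open(f"{n}0.pkl","wb")); cv2.imwrite(f"pics/{n}0.png",c["color"])
    print(n,c["fx"],c["fy"],c["cx"],c["cy"],[k for k in c]); print(np.round(c["extrinsics"],3))
s=r.get_state(); print(s["time"],s["position"],s["orientation"],s["width"],s["wrist_force"])
E
```

```text
pics
top 474.85713892290966 474.85713892290966 283.20309396915655 214.63767686272357 ['color', 'depth', 'fx', 'fy', 'cx', 'cy', 'extrinsics']
[[-1.500000e-02  9.960000e-01 -9.100000e-02  3.816400e+02]
 [-1.000000e+00 -1.500000e-02 -2.000000e-03  5.662000e+00]
 [-3.000000e-03  9.100000e-02  9.960000e-01  1.325546e+03]
 [ 0.000000e+00  0.000000e+00  0.000000e+00  1.000000e+00]]
side 426.75481416373816 426.75481416373816 280.87376502856773 207.39967643930459 ['color', 'depth', 'fx', 'fy', 'cx', 'cy', 'extrinsics']
[[ 8.60000e-01  3.50000e-01 -3.71000e-01  4.83220e+01]
 [-5.10000e-01  5.82000e-01 -6.33000e-01 -8.15771e+02]
 [-5.00000e-03  7.34000e-01  6.79000e-01  9.38868e+02]
 [ 0.00000e+00  0.00000e+00  0.00000e+00  1.00000e+00]]
0.1 [256.77073531 569.26517821 238.61155049] [ 2.10291109e-01  9.77638550e-01 -6.99214651e-04 -1.59480320e-04] 85.46607465883488 [ 0.18360063 -0.26967961 -0.26758263]
```

View pics/top0.png

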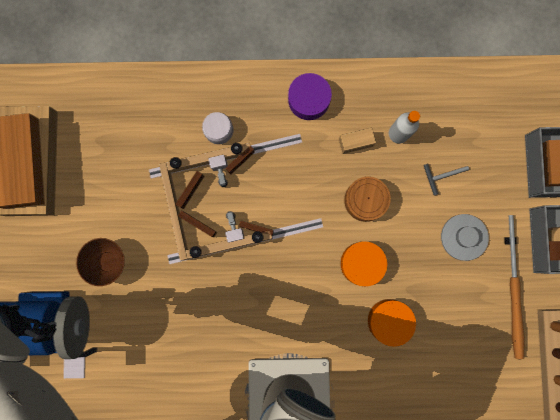

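View pics/side0.png

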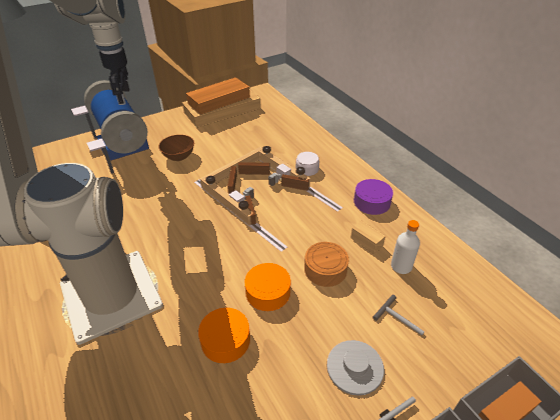

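The top view shows the blank at (368,199). The jig sits to its left, with track ends at about (150,173), (300,139), (170,259) and (322,224). An orange look-alike at (364,264) is close to the blank. The push goes toward +y.

```bash
cat > h.py <<'E'
import numpy as np, cv2, pickle
def ray(c,u,v,z):
    E=c["extrinsics"]; d=E[:3,:3]@np.array([(u-c["cx"])/c["fx"],-(v-c["cy"])/c["fy"],-1.]); o=E[:3,3]
    return o+d*(z-o[2])/d[2]
def proj(c,p):
    E=c["extrinsics"]; q=E[:3,:3].T@(np.asarray(p,float)-E[:3,3])
    return c["cx"]-c["fx"]*q[0]/q[2], c["cy"]+c["fy"]*q[1]/q[2]
E
python3 - <<'E'
from h import *
c=pickle.load(open("top0.pkl","rb"))
P=lambda u,v,z:ray(c,u,v,z)[:2].round(0)
for n,u,v,z in [("tA0",150,173,0),("tA1",300,139,0),("tB0",170,259,0),("tB1",322,224,0),("blank",368,199,50),("org",364,264,50),("org2",392,323,50),("offcut",357,141,45),("glue",404,128,100),("wax",217,127,50),("purple",310,96,50),("fp",465,237,35),("key",435,178,10)]: print(n,P(u,v,z), c["depth"][v,u])
im=c["color"][110:280,140:430]
hsv=cv2.cvtColor(c["color"],cv2.COLOR_BGR2HSV); 
cv2.imwrite("pics/crop.png",cv2.resize(im,None,fx=2.7,fy=2.7,interpolation=cv2.INTER_CUBIC))
# height map blobs of blank by depth
v,u=np.mgrid[0:420,0:560]; E=c["extrinsics"]; d=c["depth"]
pc=np.stack([(u-c["cx"])/c["fx"]*d,-(v-c["cy"])/c["fy"]*d,-d],-1)@E[:3,:3].T+E[:3,3]
m=((abs(pc[...,2]-50)<8)&(d>0)).astype(np.uint8)
n,l,s,ce=cv2.connectedComponentsWithStats(m)
for i in range(1,n):
    if s[i,4]>300: q=pc[l==i]; print("h50",ce[i].round(1),s[i],((q.min(0)+q.max(0))/2).round(1),np.ptp(q,axis=0).round(0))
E
```

```text
tA0 [627. 383.] 1338.873
tA1 [718. -42.] 1347.3242
tB0 [384. 325.] 1319.2518
tB1 [ 475. -100.] 1322.5879
blank [ 537. -221.] 1283.1165
org [ 363. -205.] 1266.8531
org2 [ 207. -275.] 1251.6787
offcut [ 699. -197.] 1305.025
glue [ 718. -313.] 1229.533
wax [743. 187.] 1304.8497
purple [826. -70.] 1316.1808
fp [ 431. -484.] 1292.2146
key [ 599. -418.] 1321.6466
h50 [309.7  94. ] [ 288   73   44   43 1458] [832.6 -69.6  50.5] [120. 120.  15.]
h50 [ 34.5 154.7] [   0  106   52  109 1593] [661.6 716.3  50. ] [302. 141.  16.]
h50 [216.6 125.6] [203 112  29  29 619] [747.  187.3  49.9] [78. 77. 15.]
h50 [357.7 138.7] [341 128  35  23 489] [ 704.7 -200.    47.3] [60. 93. 10.]
h50 [552.4 161.4] [545 140  15  45 360] [ 631.1 -728.4   50. ] [120.  34.  16.]
h50 [368.1 197.9] [ 346  176   45   45 1526] [ 540.9 -221.8   50. ] [120. 120.  16.]
h50 [ 94.4 261.9] [ 76 238  49  48 421] [380.  498.4  50. ] [126. 129.  16.]
h50 [364.5 263.3] [ 342  241   46   45 1574] [ 365.5 -207.1   50.1] [117. 119.  16.]
h50 [ 41.4 296.3] [ 18 292  46  12 397] [286.5 658.5  49.2] [ 30. 121.  14.]
h50 [393.  322.9] [ 370  300   46   47 1635] [ 206.5 -277.1   50. ] [120. 119.  16.]
```

View pics/crop.png

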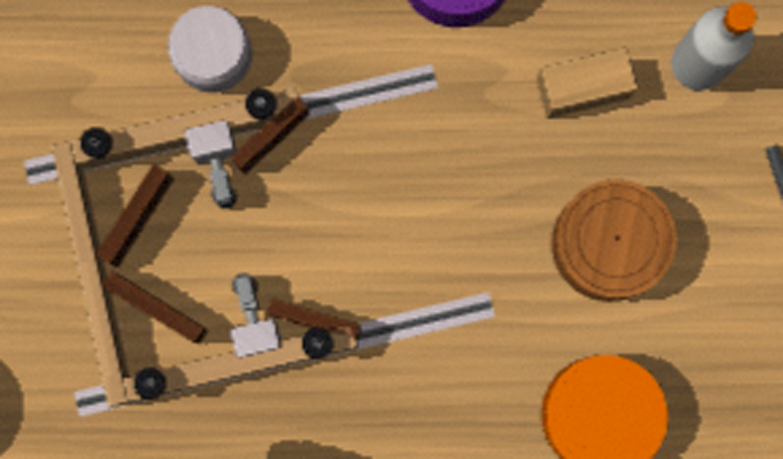

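```bash
python3 - <<'E'
from h import *
c=pickle.load(open("top0.pkl","rb"))
O=np.array([551,141.5]);ex=np.array([-.209,.978]);ey=np.array([-.978,-.209])
for n,u,v,z in [("apex",106,266,40),("rollL",242,285,41),("rollR",224,200,41),("chL end",203,335,40),("chR end",162,172,40),("railR mouth",302,103,40),("railR throat",240,168,40),("railL mouth",355,326,40),("railL thr",270,305,40),("blank",617,238,50)]:
    p=ray(c,140+u/2.7,110+v/2.7,z)[:2]; print(n,p.round(0),((p-O)@ex).round(0),((p-O)@ey).round(0))
E
python3 -m jog '[[[0,0,-8,0,0,10],[0,0,-8,0,0,10],[0,0,-8,0,0,10],[0,0,-8,0,0,10],[0,0,-8,0,0,10],[0,0,0,0,0,10],[0,0,0,0,0,10],[0,0,0,0,0,10],[0,0,0,0,0,0]]]' 0.45
```

```text
apex [520. 291.] 153.0 -1.0
rollL [499. 154.] 23.0 48.0
rollR [586. 172.] 22.0 -40.0
chL end [449. 193.] 72.0 89.0
chR end [615. 235.] 78.0 -82.0
railR mouth [684.  92.] -76.0 -120.0
railR throat [618. 156.] -0.0 -69.0
railL mouth [456.  41.] -79.0 114.0
railL thr [478. 126.] 0.0 74.0
blank [ 540. -223.] -354.0 87.0
time: 1.23
position: [256.9, 569.5, 278.9]
orientation: [0.789, 0.614, -0.0, 0.0]
wrist_force: [-0.1, -0.2, -0.9]
width: 38.6
grasp_force: 0.0
```

The jig setting is about 69 mm: rollers, rails and apex all agree within a few mm. Next I move behind the blank for a diagonal push.

```bash
python3 -m jog '[[[-25,30,0,0,0,0],[-50,30,0,0,0,0],[-50,30,0,0,0,0],[-50,30,0,0,0,0],[-50,30,0,0,0,0],[-50,30,0,0,0,0],[-50,30,0,0,0,0],[-50,30,0,0,0,0],[-50,30,0,0,0,0],[-50,30,0,0,0,0]]]'
python3 -m jog '[[[-50,30,0,0,0,0],[-50,30,0,0,0,0],[-50,30,0,0,0,0],[-50,30,0,0,0,0],[-50,28,0,0,0,0],[-50,20,0,0,0,0],[-33,0,0,0,0,0],[0,0,0,0,0,0]]]'
```

```text
time: 2.48
position: [430.8, 33.5, 279.5]
orientation: [0.788, 0.615, 0.0, 0.0]
wrist_force: [1.0, 1.3, 0.2]
width: 38.2
grasp_force: 0.0
time: 3.48
position: [510.5, -330.7, 278.8]
orientation: [0.789, 0.614, -0.0, -0.0]
wrist_force: [1.2, -0.6, -1.0]
width: 38.8
grasp_force: 0.0
```

```bash
python3 -m jog '[[[0,2,40,0,0,0],[0,0,50,0,0,0],[0,0,50,0,0,0],[0,0,50,0,0,0],[0,0,40,0,0,0],[0,0,20,0,0,0],[0,0,6,0,0,0],[0,0,0,0,0,0]]]'
python3 - <<'E'
from workcell import eyes
import cv2
from h import *
out=[]
for n in("top","side"):
    c=eyes.capture(n); u,v=proj(c,[525,-270,25]); u,v=int(u),int(v)
    im=c["color"][max(0,v-75):v+75,max(0,u-95):u+95]; out.append(cv2.resize(im,(400,316)))
cv2.imwrite("pics/b.png",np.hstack(out))
E
```

```text
time: 4.47
position: [513.8, -329.4, 24.2]
orientation: [0.789, 0.614, 0.0, 0.001]
wrist_force: [0.0, 0.0, 0.8]
width: 38.7
grasp_force: 0.0
```

View pics/b.png

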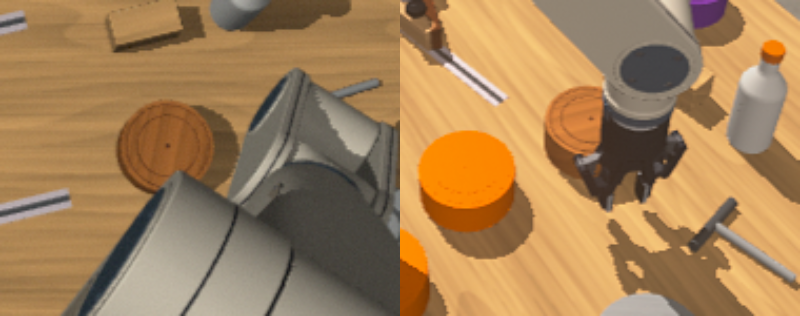

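The fingers stand clear behind the blank (side crop around (620,190)) and clear of the chuck key. Next is the approach and a gentle push.

```bash
python3 -m jog '[[[10,0,2,0,0,0],[10,0,0,0,0,0],[6,0,0,0,0,0],[5,0,0,0,0,0],[5,0,0,0,0,0],[5,0,0,0,0,0],[5,0,0,0,0,0],[5,0,0,0,0,0],[6,0,0,0,0,0],[8,0,0,0,0,0]]]'
python3 -m jog '[[[10,0,0,0,0,0],[10,0,0,0,0,0],[10,0,0,0,0,0],[10,0,0,0,0,0],[10,0,0,0,0,0],[10,0,0,0,0,0],[10,0,0,0,0,0],[10,0,0,0,0,0],[8,0,0,0,0,0],[0,0,0,0,0,0]]]'
cat >> h.py <<'E'
O=np.array([551,141.5]);ex=np.array([-.209,.978]);ey=np.array([-.978,-.209])
def blank(c,zr=(38,58)):
    v,u=np.mgrid[0:420,0:560]; E=c["extrinsics"]; d=c["depth"]
    pc=np.stack([(u-c["cx"])/c["fx"]*d,-(v-c["cy"])/c["fy"]*d,-d],-1)@E[:3,:3].T+E[:3,3]
    hs=cv2.cvtColor(c["color"],cv2.COLOR_BGR2HSV)
    m=((pc[...,2]>zr[0])&(pc[...,2]<zr[1])&(d>0)&(hs[...,1]>90)&(hs[...,1]<235)&(hs[...,0]<20)).astype(np.uint8)
    m=cv2.morphologyEx(m,cv2.MORPH_OPEN,np.ones((3,3)))
    n,l,s,ce=cv2.connectedComponentsWithStats(m)
    for i in range(1,n):
        if s[i,4]>150:
            q=pc[l==i]; (x,y),rr=cv2.minEnclosingCircle(q[:,:2].astype(np.float32)); p=np.array([x,y])
            if 40<rr<75 and 300<x<750 and abs(y)<350: print("blob",ce[i].round(0),s[i,4],p.round(1),"r",round(rr,1),"z",np.median(q[:,2]).round(1),"T",((p-O)@ex).round(1),((p-O)@ey).round(1))
E
python3 - <<'E'
from workcell import r,eyes
from h import *
for n in("top","side"):
    c=eyes.capture(n); print(n); blank(c); cv2.imwrite(f"pics/c_{n}.png",c["color"])
p=r.get_state()["position"][:2]; print("tcp T",(p-O)@ex,(p-O)@ey)
E
```

```text
time: 5.82
position: [529.3, -266.0, 21.3]
orientation: [0.79, 0.614, 0.0, 0.0]
wrist_force: [0.4, -2.1, -1.6]
width: 38.6
grasp_force: 1.3
time: 7.08
position: [551.0, -180.1, 21.3]
orientation: [0.789, 0.614, 0.0, -0.0]
wrist_force: [0.6, 0.4, -0.6]
width: 38.6
grasp_force: 0.0
top
blob [358. 139.] 539 [ 703.5 -200.5] r 49.1 z 45.5 T -366.3 -77.7
blob [323. 187.] 1128 [ 569.2 -112.4] r 59.9 z 51.5 T -252.1 35.3
side
blob [300. 227.] 253 [546.8 -97. ] r 53.2 z 49.7 T -232.4 53.9
blob [368. 232.] 365 [ 703.7 -201. ] r 47.5 z 43.6 T -366.8 -77.8
tcp T -315.1658869501551 67.37191050089201
```

View pics/c_side.png

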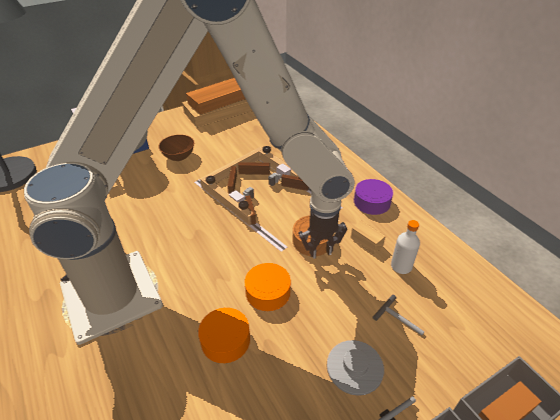

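The side picture shows the blank at (312,232) cradled by the fingers and tracking as planned. Continuing about 74 mm, then backing off and turning to the track direction.

```bash
python3 -m jog '[[[5,0,0,0,0,0],[10,0,0,0,0,0],[10,0,0,0,0,0],[10,0,0,0,0,0],[10,0,0,0,0,0],[10,0,0,0,0,0],[10,0,0,0,0,0],[6,0,0,0,0,0],[3,0,0,0,0,0],[0,0,0,0,0,0]]]'
python3 -m jog '[[[-15,0,0,0,0,0],[-20,0,0,0,0,0],[0,0,0,0,0,-9],[0,0,0,0,0,-9],[0,0,0,0,0,-8.5],[0,0,0,0,0,0]]]'
python3 - <<'E'
from workcell import r,eyes
from h import *
c=eyes.capture("top"); blank(c); 
s=r.get_state();p=s["position"][:2]; print("tcp T",(p-O)@ex,(p-O)@ey)
E
```

```text
time: 8.43
position: [569.2, -108.9, 21.3]
orientation: [0.79, 0.614, 0.0, -0.0]
wrist_force: [0.1, 0.2, -0.0]
width: 38.3
grasp_force: 0.0
time: 9.18
position: [560.1, -144.5, 21.3]
orientation: [0.629, 0.777, -0.0, -0.0]
wrist_force: [-0.1, -0.1, -0.7]
width: 38.5
grasp_force: 0.0
blob [358. 139.] 540 [ 703.7 -200.6] r 48.6 z 45.3 T -366.5 -77.9
blob [301. 182.] 1462 [587.1 -43.1] r 59.9 z 51.3 T -188.1 3.3
tcp T -281.4390476345267 50.781490681307716
```

```bash
python3 -m jog '[[[0,24,0,0,0,0],[0,24,0,0,0,0],[5,0,0,0,0,0],[5,0,0,0,0,0],[5,0,0,0,0,0],[5,0,0,0,0,0],[5,0,0,0,0,0],[7,0,0,0,0,0],[10,0,0,0,0,0],[10,0,0,0,0,0]]]'
python3 -m jog '[[[10,0,0,0,0,0],[10,0,0,0,0,0],[10,0,0,0,0,0],[10,0,0,0,0,0],[10,0,0,0,0,0],[10,0,0,0,0,0],[10,0,0,0,0,0],[6,0,0,0,0,0],[3,0,0,0,0,0],[0,0,0,0,0,0]]]'
python3 - <<'E'
from workcell import r,eyes
from h import *
c=eyes.capture("top"); blank(c); cv2.imwrite("pics/d.png",cv2.resize(c["color"][100:280,140:360],None,fx=3,fy=3))
s=r.get_state();p=s["position"][:2]; print("tcp T",(p-O)@ex,(p-O)@ey)
E
```

```text
time: 10.48
position: [596.4, -81.7, 21.4]
orientation: [0.628, 0.778, 0.0, 0.0]
wrist_force: [-0.1, -3.1, -0.4]
width: 38.3
grasp_force: 1.4
time: 11.72
position: [579.4, -4.6, 21.2]
orientation: [0.628, 0.778, -0.0, -0.0]
wrist_force: [-0.5, 0.6, -1.1]
width: 38.3
grasp_force: 0.0
blob [357. 139.] 521 [ 704.1 -200.8] r 48.7 z 45.2 T -366.8 -78.2
blob [249. 188.] 378 [574.3  90.8] r 49.6 z 51.1 T -54.4 -12.2
tcp T -148.93022295794756 2.7802719753466927
```

View pics/d.png

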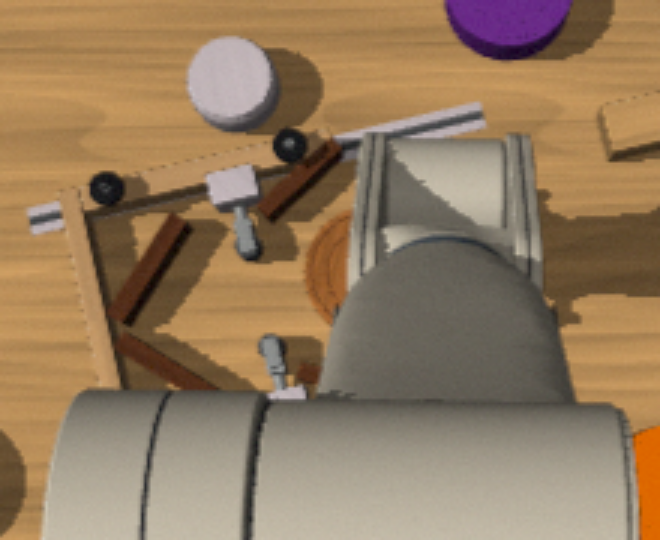

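The top crop shows the blank's front edge at (305,265), centred and entering the flared rails with both rollers ahead. Carrying on, slower.

```bash
python3 -m jog '[[[5,0,0,0,0,0],[8,0,0,0,0,0],[8,0,0,0,0,0],[8,0,0,0,0,0],[8,0,0,0,0,0],[6,0,0,0,0,0],[5,0,0,0,0,0],[5,0,0,0,0,0],[5,0,0,0,0,0]]]'
python3 -m jog '[[[5,0,0,0,0,0],[5,0,0,0,0,0],[5,0,0,0,0,0],[5,0,0,0,0,0],[4,0,0,0,0,0]]]'
python3 -m jog '[[[4,0,0,0,0,0],[4,0,0,0,0,0],[4,0,0,0,0,0],[4,0,0,0,0,0]]]'
python3 - <<'E'
from workcell import r,eyes
from h import *
for n in("top","side"):
    c=eyes.capture(n); print(n); blank(c)
    if n=="side": u,v=map(int,proj(c,[540,190,30])); cv2.imwrite("pics/e.png",cv2.resize(c["color"][v-60:v+90,u-90:u+110],None,fx=3.5,fy=3.5))
s=r.get_state();p=s["position"][:2]; print("tcp T",(p-O)@ex,(p-O)@ey)
E
```

```text
time: 12.9
position: [568.6, 51.1, 21.7]
orientation: [0.628, 0.778, 0.0, 0.001]
wrist_force: [2.7, -9.3, -0.8]
width: 38.3
grasp_force: 4.6
time: 13.52
position: [562.9, 74.9, 21.5]
orientation: [0.628, 0.778, 0.0, 0.001]
wrist_force: [1.2, -4.6, -0.9]
width: 38.2
grasp_force: 2.5
time: 14.02
position: [558.8, 91.2, 21.3]
orientation: [0.628, 0.778, 0.0, -0.0]
wrist_force: [1.1, -1.7, -0.1]
width: 38.4
grasp_force: 0.9
top
blob [358. 139.] 540 [ 703.9 -200. ] r 48.3 z 45.4 T -365.9 -78.2
side
blob [253. 181.] 345 [537.5 159.7] r 61.5 z 49.6 T 20.6 9.4
blob [368. 232.] 376 [ 701.1 -201.4] r 48.2 z 43.5 T -366.8 -75.1
tcp T -50.58646940902546 2.9557801640705605
```

View pics/e.png

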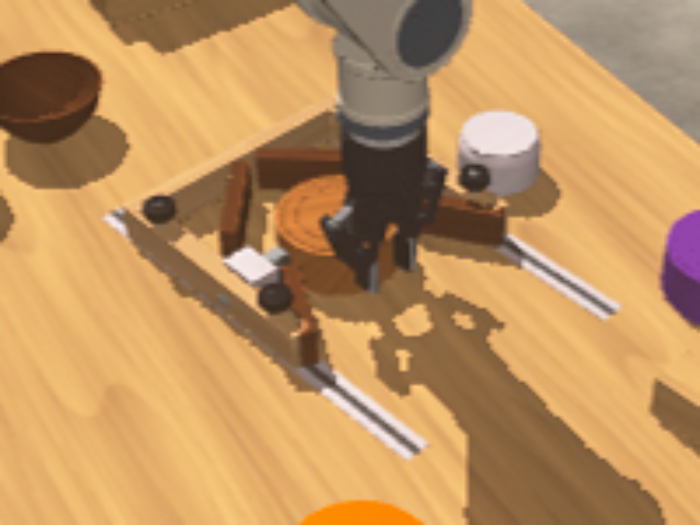

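The blank sits squarely between the rollers with the fingers between the brackets. Next I ease it home, watching the force.

```bash
python3 -m jog '[[[4,0,0,0,0,0],[4,0,0,0,0,0],[4,0,0,0,0,0],[4,0,0,0,0,0],[4,0,0,0,0,0]]]'
python3 -m jog '[[[4,0,0,0,0,0],[4,0,0,0,0,0],[4,0,0,0,0,0],[3,0,0,0,0,0]]]'
python3 -c "
from workcell import eyes
from h import *
for n in('top','side'): blank(eyes.capture(n))"
```

```text
time: 14.75
position: [554.5, 110.6, 21.3]
orientation: [0.628, 0.778, -0.0, -0.0]
wrist_force: [0.6, 0.1, -0.1]
width: 38.2
grasp_force: 0.0
time: 15.25
position: [551.4, 125.2, 21.3]
orientation: [0.628, 0.778, -0.0, -0.0]
wrist_force: [-0.2, 0.2, 0.1]
width: 38.4
grasp_force: 0.0
blob [358. 139.] 526 [ 702.7 -200.6] r 47.8 z 45.2 T -366.2 -76.9
blob [244. 174.] 407 [529.  217.7] r 68.5 z 49.6 T 79.2 5.5
blob [368. 232.] 375 [ 701.  -202.2] r 48.3 z 43.5 T -367.5 -74.9
```

```bash
python3 -m jog '[[[3,0,0,0,0,0],[3,0,0,0,0,0],[2,0,0,0,0,0]]]'
python3 -m jog '[[[2,0,0,0,0,0],[1,0,0,0,0,0]]]'
python3 -m jog '[[[1,0,0,0,0,0],[1,0,0,0,0,0]]]'
```

```text
time: 15.72
position: [549.8, 133.0, 21.3]
orientation: [0.628, 0.778, -0.0, -0.0]
wrist_force: [-0.8, -0.0, 0.1]
width: 38.3
grasp_force: 0.0
time: 15.98
position: [549.2, 135.9, 21.3]
orientation: [0.628, 0.778, -0.0, -0.0]
wrist_force: [0.5, -0.6, -0.5]
width: 38.5
grasp_force: 0.0
time: 16.23
position: [548.8, 137.7, 21.3]
orientation: [0.628, 0.778, -0.0, -0.0]
wrist_force: [-0.2, -0.4, -0.8]
width: 38.4
grasp_force: 0.0
```

```bash
python3 -m jog '[[[1,0,0,0,0,0],[1,0,0,0,0,0]]]'
```

```text
time: 16.48
position: [548.4, 139.7, 21.3]
orientation: [0.628, 0.778, -0.0, 0.0]
wrist_force: [-0.6, -0.4, 0.6]
width: 38.2
grasp_force: 0.0
```

```bash
python3 -m jog '[[[1,0,0,0,0,0],[1,0,0,0,0,0]]]'; python3 -m jog '[[[1,0,0,0,0,0]]]'
```

```text
time: 16.73
position: [548.1, 140.8, 21.3]
orientation: [0.628, 0.778, -0.0, 0.0]
wrist_force: [2.8, -10.1, -0.2]
width: 38.3
grasp_force: 5.3
time: 16.85
position: [548.1, 140.9, 21.3]
orientation: [0.628, 0.778, -0.001, 0.001]
wrist_force: [4.2, -17.4, 1.1]
width: 38.3
grasp_force: 8.1
```

```bash
python3 -m jog '[[[1,0,0,0,0,0]]]'
```

```text
time: 16.98
position: [548.1, 141.0, 21.4]
orientation: [0.628, 0.778, -0.001, 0.001]
wrist_force: [5.2, -23.3, 2.0]
width: 38.5
grasp_force: 11.0
```

The push has bottomed: force rises to 24 N along the axis with no motion. Backing out and lifting clear.

```bash
python3 -m jog '[[[-3,0,0,0,0,0],[-5,0,0,0,0,0],[-15,0,0,0,0,0],[-30,0,0,0,0,0],[-30,0,0,0,0,0],[-20,0,-10,0,0,0],[0,0,-40,0,0,0],[0,0,-50,0,0,0],[0,0,-50,0,0,0],[-20,0,-50,0,0,0]]]'
python3 -m jog '[[[-50,0,-20,0,0,0],[-50,0,0,0,0,0],[-50,0,0,0,0,0],[-50,0,0,0,0,0],[-50,0,0,0,0,0],[0,0,0,0,0,0],[0,0,0,0,0,0]]]'
python3 - <<'E'
from workcell import r,eyes
from h import *
ims=[]
for n in("top","side"):
    c=eyes.capture(n); print(n); blank(c)
    u,v=map(int,proj(c,[535,190,30])); ims.append(cv2.resize(c["color"][v-60:v+60,u-66:u+66],(400,364)))
cv2.imwrite("pics/f.png",np.hstack(ims))
E
```

```text
time: 18.23
position: [573.1, 23.6, 223.7]
orientation: [0.627, 0.779, 0.0, 0.0]
wrist_force: [0.2, 0.4, -0.1]
width: 38.5
grasp_force: 0.0
time: 19.1
position: [625.9, -220.9, 241.5]
orientation: [0.628, 0.778, 0.0, -0.0]
wrist_force: [-0.5, -0.2, -0.0]
width: 38.5
grasp_force: 0.0
top
blob [355. 139.] 460 [ 704.4 -197.3] r 47.1 z 45.3 T -363.4 -79.2
blob [208. 201.] 1664 [538.8 219.7] r 71.4 z 50.9 T 79.0 -4.4
side
blob [251. 175.] 703 [543.8 208.4] r 70.1 z 49.9 T 66.9 -7.0
blob [368. 232.] 372 [ 702.4 -200.7] r 47.9 z 43.7 T -366.4 -76.6
```

View pics/f.png

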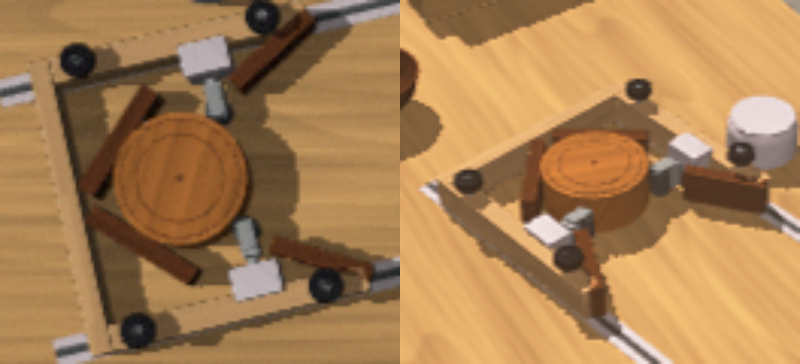

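The blank (centre at (180,178) in the top crop) sits against both cheeks with the rollers closed behind it. Bystanders are unmoved and the arm is clear.

```bash
python3 -c "
from workcell import r
print(r.finish_job())"
```

```text
the job is handed in; nothing more can be done
None
```

The blank is home against both cheeks of the V with the rollers closed behind it, pushing stopped at about 24 N when it bottomed, the other things on the bench look unmoved, and the job was handed in at about 19 s.

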